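Pull the stuck cylinder head and hold it over the engine's studs

TASK

The cylinder head is still stuck on the two dowels of the worn barrel that is bolted to the boring plate; pull it off and carry it over the clutter to the engine with the four studs. Finish still holding it in the gripper, level and steady, a finger's width above the tips of the studs with its four bolt holes lined up over them, so that I can slip the new gasket in underneath. Do not let the head touch the engine or its studs at any time, and leave the bottle and the spanner where they are.

Things in the scene. Friction and masses are not known exactly. Their poses are not given: they have to be found in the camera images.
- head_mid (a point): aluminium cylinder head, about 0.4 kg, 50 mm tall: plate 96 (x) x 80 (y) x 14 mm, on it five upright fins along x, 84 mm long, 36 mm tall, together 40 mm wide over the outer faces (y +-20 mm): grasp from above across them, along y. Four 10 mm bolt holes at x +-36, y +-28 mm. Same after a half turn. Point: its centre, half-way up, 25 mm above its underside; z up
- worn_top (a point): centre of the top face, 77 mm above the bench, of the worn barrel: grey, finned, 96 x 80 mm, bolted with its 150 x 140 mm boring plate to the bench. The head sits on it, same axes, snug on two sprung dowels 5.5 mm tall in two opposite bolt holes: a straight upward pull of about 10 to 20 N (weight included) frees it. It has no studs
- stud_tips (a point): middle of the engine's four upright studs, at the height of their tips, 203 mm above the bench. The studs are 7 mm thick, at x +-36, y +-28 mm, and rise 30 mm out of the top face of a bare aluminium barrel 96 (x) x 80 (y) mm. x points from the gearbox to the exhaust port; z up
- engine: the engine, fixed to the bench in a timber cradle, does not move; origin on the bench under the middle of its barrel, axes as for the studs. Crankcase below the barrel 108 mm tall; gearbox, 98 mm tall, reaches 180 mm to -x; covers reach 70 mm to either side
- bottle_mid (a point): bystander: clear upright bottle with a blue cap, 60 mm across and 150 mm tall, standing between the worn barrel and the engine; the point is its centre, half-way up
- spanner_grip (a point): bystander: steel spanner 160 mm long lying flat on the bench along its x; a point on its shank
Mind the look-alikes: they are no part of the job. What is shaped like the part that bears worn_top but turquoise is not meant.

How it is judged:
On the way:
1. the head is pulled clear of the worn barrel's dowels, held by the fingers (z of head_mid in the frame of worn_top above 0.04 m and contact force between the fingers and head above 1 N), for 0.1 s.
At the end, for the whole second after the job is handed in: the head is in the fingers and still (under 20 mm/s), touches the engine nowhere, its underside is 5 to 28 mm above the stud tips, its centre within 6 mm of the middle of the studs seen from above, its long side within 5 degrees of the barrel's (either way round), and it is level within 5 degrees (contact force between the fingers and head above 1 N and z of head_mid in the frame of stud_tips between 0.03 and 0.053 m and horizontal distance between head_mid and stud_tips below 0.006 m and angle between the x axis of head_mid and the x axis of stud_tips, either way round below 0.09 rad and angle between head_mid's own z axis and vertical below 0.09 rad and contact force between head and engine below 0.1 N and linear speed of head below 0.02 m/s); the arm keeps its last pose, push and grip.
It fails at once if the head touches the engine or its studs (over 2 N) (contact force between head and engine above 2 N).
It fails at once if the bottle or the spanner is moved by more than 30 mm (distance of any of bottle_mid, spanner_grip from where it was at the start of the episode above 0.03 m).
It also fails if it takes over 45 s, if anything falls off the work surface, if the arm or the gripper's body presses on something with over 40 N, if the wrist force passes 120 N, or if a joint passes its speed limit or range.

ROBOT

A 6-joint arm with a two-finger parallel gripper is mounted at the origin on the work surface. World frame = base frame: x ahead of the robot, y to its left, z up, the work surface at z = 0. Lengths are in m, angles in rad, forces in N, time in s.
With the tool pointing down it reaches from about 0.25 to 0.775 m from the base axis. Payload 4 kg.
Tool frame: the origin (TCP) lies at the very end of the fingers, on their centre line; the grasp point (between the pads) lies 19 mm behind it; z points along the fingers, y is the direction in which the jaws open and shut (so a half turn about z gives the same grasp; the last joint's range is limited). The gripper opens to 85 mm and grips with 20 to 120 N. Pads are 22 mm wide; open, the fingers measure 114 mm over their backs; the gripper's body (76 mm by 85 mm) begins 54 mm behind the grasp point. The pads swing forward as they close: fully open they stand 13 mm farther back than shut.
Start: joints at [-1.428, 0.087, 1.371, -0, 1.684, -0.103], TCP at [0.134, -0.533, 0.197] pointing down, gripper open.
Joint ranges: [-3.1, 3.1], [-0.76, 2.03], [0.27, 2.55], [-1.08, 4.22], [0.17, 2.65], [-2.57, 2.57]. Speed limits (rad/s): [2.79, 2.79, 3.14, 3.14, 3.14, 3.14].

INTERFACE

Orientations are given as a unit quaternion [w, x, y, z].
In Python, from station import ctrl gives the robot as it stands.
- The arm moves only by the tool step_arm, never from a script. Its argument "targets" is a list of rows, each a list of 7 numbers: the shift along the world's x, y, z in m, then the turn, a rotation vector about the world's x, y, z in degrees, then the opening in per cent of the stroke, from 0 (shut) to 100 (fully open). A call has exactly 8 rows; each row shifts and turns the pose as measured when the row begins; what a row does not reach is not made up. A row lasts 1/10 s, in which the tool goes at most 50 mm and 8.59 degrees, less where a joint would pass 70% of its speed; a pose out of reach is approached as far as the arm can. A call is refused whole if a number of a shift passes 0.05 or a number of a turn 8.59, either way. A call with a gripper value outside its range is refused whole. The fingers move at their own pace and stop on an object; "grip_force" is the grip in N (left out, the last holds). Time passes only in rows, so rows that do not move let the fingers close, or fill a call up. It gives the time, the measured TCP pose, the force and the opening at its end, in the units of the state.
- ctrl.state(): the state, without advancing time (a new reading comes with each control period).
- ctrl.grab_frame(name): name is "side" or "top" or "wrist"; returns (picture, depth): 400x640x3 uint8, red, green, blue; 400x640 float32, m along the optical axis (not along the pixel's ray), 0 where there is no reading.
- ctrl.calibration(name): a dict with "fovy" (degrees; the focal length in pixels is half the picture's height over the tangent of half this angle, whatever the lens; pixels are square), "cx", "cy" (the principal point, pixels), "eye" and "orientation" of the camera in the world. Camera axes: x right, y down, z forward; pixel columns grow to the right and rows downward; lengths in m; the calibration is good to about 2 mm. The wrist camera is an equidistant fisheye: a pixel r from the principal point sees the ray r / f radians off the axis. A picture is of the moment at which its call begins: read the wrist's pose just before it. calibration takes no time and is no camera call; for the wrist camera it gives the pose at the moment of the call.
- ctrl.finish_job(): hands the job in, once; it reports no verdict.
Trained networks look in the newest picture that a camera, given by its name, has taken for a name from the list of things; names that differ only in an ending like _2 or _b are one class to them, and where a whole thing is asked for, a point or a joint stands for the part that bears it (a point fixed in the world has none). Each returns a list of dicts, best first, with "p" (0 to 1); they miss things now and then, are a little off and sometimes report something else, mostly with a low value. They report only what shows in the picture. A call takes as long as a camera call. They do not tell look-alikes from the thing itself.
- ctrl.cut_out(camera, label): "mask" (400x640 bool, what is visible of it) and "xy" ([column, row] in pixels, amid what is visible of it).
The state is a dict: "time_s": time; "joint_positions": joint angles; "joint_vel": joint speeds; "joint_torque": joint torques, N m; "eef_pos": TCP position; "tcp_rot": TCP orientation; "ft_force": force on the tool from outside, world axes, zero at the start; "wrist_torque": the same for the moment, N m; "opening": finger opening in m.
Only numpy, scipy, OpenCV 4.12 (cv2) and the standard library are available. Lean on these libraries where they do the work, as an engineer would, in place of code of your own. Each camera call takes 0.05 s, during which the arm holds its last target.

## Working session

There is one attempt and no reset: what is moved stays moved. The work goes in short steps, Python scripts to look and compute and a tool call to move; the robot and the scene stay as the last step left them, time stands still between calls to the robot, and variables do not carry over. Pictures are saved under pics/ and viewed, and the job is handed in when it is done.

Besides the shell and the picture viewer there is one more tool, called after "Call:" as a command line: name --pt "numbers of a row" for each row, then --argument value for the rest. step_arm: Moves the arm, as the interface text tells. Its arguments: {"type":"object","properties":{"targets":{"type":"array","items":{"type":"array","items":{"type":"number"}}},"grip_force":{"type":"number"}},"required":["targets"]}

```bash
mkdir -p pics; ls
cat > h.py <<'E'
import numpy as np,cv2
from station import ctrl
from scipy.spatial.transform import Rotation as R
def q(o): return R.from_quat(np.array(o)[[1,2,3,0]])
def cloud(name,depth,cal=None):
    c=cal or ctrl.calibration(name)
    f=200/np.tan(np.radians(c['fovy'])/2)
    v,u=np.mgrid[0:400,0:640].astype(float)
    x=(u-c['cx'])/f; y=(v-c['cy'])/f
    if name=='wrist':
        r=np.hypot(x,y)+1e-9; t=np.tan(np.minimum(r,1.5))/r; x=x*t;y=y*t
    P=np.stack([x*depth,y*depth,depth],-1)
    o=np.array(c['orientation'])
    Rm=o if o.shape==(3,3) else q(o).as_matrix()
    P=P@Rm.T+np.array(c['eye']); P[depth<=0]=np.nan
    return P
E
python3 - <<'E'
from h import *
for n in ['top','side','wrist']:
    c=ctrl.calibration(n); print(n,c)
    im,d=ctrl.grab_frame(n); cv2.imwrite(f'pics/{n}0.png',im[:,:,::-1]); np.savez(f'{n}0.npz',im=im,d=d,P=cloud(n,d,c))
    if n=='wrist': continue
    for l in ['head_mid','worn_top','stud_tips','engine','bottle_mid','spanner_grip']:
        for k,r in enumerate(ctrl.cut_out(n,l)):
            m=r['mask']; P=cloud(n,d,c)[m]; print(l,r['p'],r['xy'],m.sum(),np.nanmedian(P,0).round(3))
            np.savez(f'm_{n}_{l}_{k}.npz',m=m)
print(ctrl.state())
E
```

```text
pics
top {'fovy': 56.27709591055715, 'cx': 317.0125799351734, 'cy': 195.09681591508382, 'eye': array([ 0.32104426, -0.12783507,  1.03734034]), 'orientation': array([ 0.08235421, -0.6942157 ,  0.71288096, -0.05552554])}
head_mid 0.91 [374.6, 168.7] 1150 [ 0.567 -0.239  0.092]
worn_top 0.93 [363.1, 188.2] 1537 [ 0.538 -0.225  0.013]
worn_top 0.72 [360.2, 273.4] 3032 [ 0.312 -0.195  0.015]
worn_top 0.65 [459.1, 219.3] 2849 [ 0.448 -0.463  0.045]
stud_tips 0.72 [207.2, 198.4] 4675 [0.505 0.181 0.094]
engine 0.69 [211.5, 199.4] 4934 [0.506 0.182 0.093]
bottle_mid 0.62 [290.1, 159.6] 570 [ 0.604 -0.02   0.101]
bottle_mid 0.23 [281.0, 214.8] 357 [0.47  0.017 0.007]
side {'fovy': 42.3976972356431, 'cx': 313.38897903503903, 'cy': 202.26211851359452, 'eye': array([ 0.2017266 , -1.12840297,  0.90897631]), 'orientation': array([-0.45245282,  0.88269903, -0.10911641,  0.06498058])}
head_mid 0.75 [363.9, 249.4] 1205 [ 0.566 -0.259  0.105]
worn_top 0.88 [363.0, 280.8] 2174 [ 0.554 -0.278  0.014]
worn_top 0.82 [342.8, 357.1] 4307 [ 0.446 -0.508  0.036]
worn_top 0.57 [256.3, 277.3] 3119 [ 0.312 -0.22
[... 469 characters left out ...]
nt_positions': array([-1.42809262e+00,  8.71835699e-02,  1.37065197e+00, -3.83805000e-05,
        1.68359268e+00, -1.03097932e-01]), 'joint_vel': array([ 2.45511835e-04, -9.94788872e-04, -2.44119052e-04,  3.20176306e-04,
        3.25817136e-05, -1.38849441e-04]), 'joint_torque': array([ 1.74801316e-03, -3.51630449e+01, -3.13413262e+01, -1.70379358e-04,
        1.32367947e-05, -1.26122566e-05]), 'eef_pos': array([ 0.13382251, -0.53351138,  0.19707427]), 'tcp_rot': array([ 8.25773525e-05,  9.92457457e-01,  1.22589512e-01, -1.74363785e-05]), 'ft_force': array([-0.23707656, -0.93052532, -0.18503486]), 'wrist_torque': array([-0.04099583, -0.0143834 ,  0.03297021]), 'opening': 0.08555322433859015}
```

View pics/top0.png

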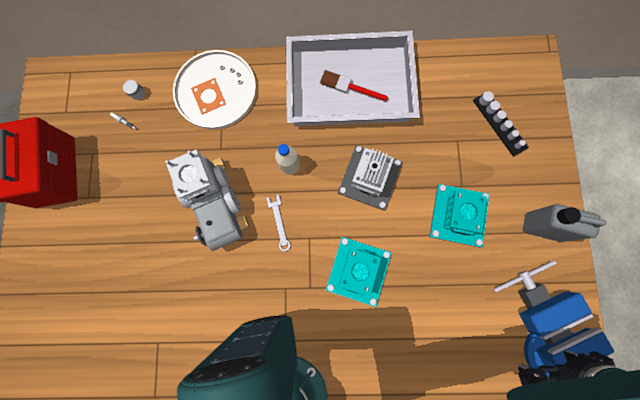

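View pics/side0.png

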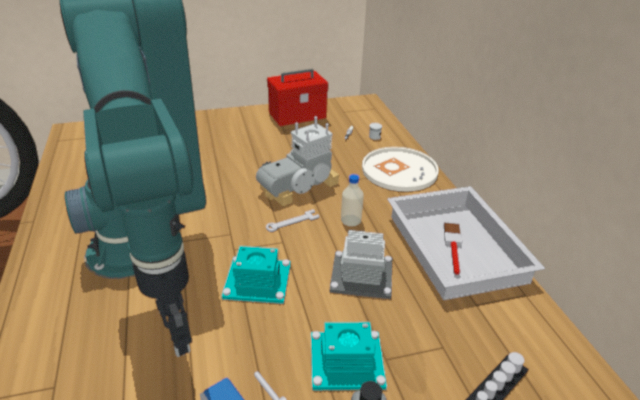

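View pics/wrist0.png

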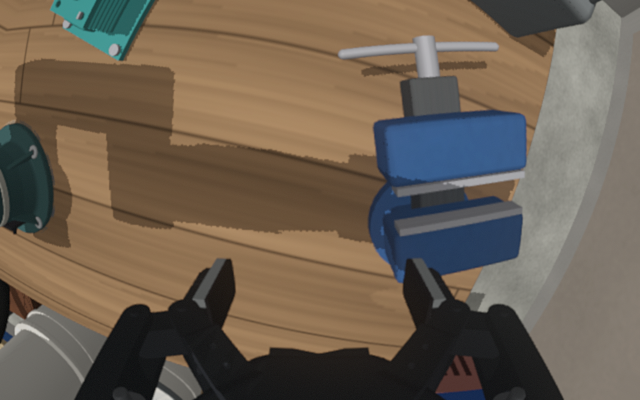

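The top view shows the head on the grey worn barrel at (374,169), and the engine's barrel with studs at (188,175). The bottle is at (288,157) and the spanner at (278,222); the turquoise look-alikes are at (360,273) and (459,219). Next I'll fit the poses from depth.

Run:
```python
from h import *
def rect(P,n):
    (c,s,a)=cv2.minAreaRect((P[:,:2]*1000).astype(np.float32)); print(n,len(P),np.round(c,1),np.round(s,1),round(a,1),'zmed',np.median(P[:,2]).round(4), 'mean',P[:,:2].mean(0).round(4))
for n in ['top','side']:
    P=np.load(n+'0.npz')['P']; z=P[...,2]
    with np.errstate(invalid='ignore'):
        near=lambda x,y,r:np.hypot(P[...,0]-x,P[...,1]-y)<r
        for lo,hi in [(.119,.135),(.083,.135),(.06,.135)]: 
            m=near(.57,-.235,.09)&(z>lo)&(z<hi); rect(P[m],f'{n} head {lo}')
        m=near(.57,-.235,.13)&(z>.005)&(z<.02); rect(P[m],n+' plate')
        print(np.nanmax(z[near(.57,-.235,.05)]))
        e=near(.55,.22,.15)
        for lo,hi in [(.165,.181),(.185,.215),(.195,.215)]:
            m=e&(z>lo)&(z<hi)
            if m.sum()>3: rect(P[m],f'{n} eng {lo}')
        m=near(.6,-.02,.06)&(z>.05); rect(P[m],n+' bottle'); print(np.nanmax(z[near(.6,-.02,.06)]))
for n,(x,y) in {'top':(374,175),'top2':(195,185),'side':(363,260),'side2':(305,160)}.items():
    im=np.load(n[:4].replace('2','')+'0.npz' if n!='top2' else 'top0.npz')['im'] if n!='side2' else np.load('side0.npz')['im']
    c=im[y-45:y+45,x-55:x+55]; cv2.imwrite(f'pics/c_{n}.png',cv2.resize(c,None,fx=7,fy=6.5,interpolation=cv2.INTER_CUBIC)[:,:,::-1])
```

```text
top head 0.119 285 [ 571.6 -241.6] [39.7 83.5] 67.5 zmed 0.1273 mean [ 0.5704 -0.2411]
top head 0.083 1107 [ 571.9 -241.6] [79.9 97.4] 67.5 zmed 0.0925 mean [ 0.5686 -0.2402]
top head 0.06 1214 [ 569.5 -240.6] [ 79.9 102.5] 67.5 zmed 0.0921 mean [ 0.5662 -0.2392]
top plate 1334 [ 568.4 -246.6] [227.6 225.1] 70.3 zmed 0.0124 mean [ 0.5561 -0.2359]
0.13382792837241442
top eng 0.165 1068 [556.1 214.8] [99.2 80.5] 22.3 zmed 0.1731 mean [0.5541 0.2132]
top eng 0.185 67 [555.8 214.2] [79.9 62.1] 21.9 zmed 0.1995 mean [0.5566 0.2137]
top eng 0.195 42 [555.9 214.5] [79.9 61.7] 22.3 zmed 0.2019 mean [0.5569 0.2148]
top bottle 483 [612.3 -16.9] [51.7 58.3] 22.2 zmed 0.1052 mean [ 0.6067 -0.0186]
0.15443915532505958
side head 0.119 459 [ 571.8 -241.8] [46.5 82.5] 68.1 zmed 0.1255 mean [ 0.571  -0.2439]
side head 0.083 1158 [ 571.4 -244. ] [83.5 96.6] 68.1 zmed 0.1083 mean [ 0.5668 -0.2552]
side head 0.06 1453 [ 571.9 -244.2] [ 83.5 106.7] 68.1 zmed 0.0947 mean [ 0.5653 -0.2594]
side plate 1304 [ 562.9 -238.6] [145.2 237.5] 67.6 zmed 0.0122 mean [ 0.5609 -0.2696]
0.13154490776255268
side eng 0.165 439 [556.7 215.8] [102.7  91.2] 22.4 zmed 0.1724 mean [0.5545 0.2094]
side eng 0.185 50 [555.7 214.1] [79.2 65.1] 22.5 zmed 0.1954 mean [0.5547 0.2143]
side eng 0.195 27 [556.2 214.7] [76.6 65.2] 22.1 zmed 0.2003 mean [0.5556 0.2126]
side bottle 605 [610.2 -21.7] [46.9 61.9] 45.3 zmed 0.096 mean [ 0.612  -0.0298]
0.1526770819742761
```

Both cameras agree on the poses. Head: (0.5716, -0.2416), long axis at -22.5°. Studs: (0.556, 0.2145), long axis at 22.3°. I'll approach the head first.

Call:
step_arm --pt "0.04 0.027 0.005 0 0 -4.6 100" --pt "0.04 0.027 0.005 0 0 -4.6 100" --pt "0.04 0.027 0 0 0 -4.6 100" --pt "0.04 0.027 0 0 0 -4.6 100" --pt "0.04 0.027 0 0 0 -4.6 100" --pt "0.04 0.027 0 0 0 -4.6 100" --pt "0.04 0.027 0 0 0 -4.6 100" --pt "0.04 0.027 0 0 0 -4.6 100" --grip_force 60

```text
time_s: 1.55
eef_pos: [0.4581, -0.3129, 0.2078]
tcp_rot: [0.002, 0.976, -0.217, 0.001]
ft_force: [0.5, -1.3, 0.2]
opening: 0.0856
```

```bash
cat >> h.py <<'E'
def yaw(s):
    m=q(s['tcp_rot']).as_matrix(); return np.degrees(np.arctan2(m[1,0],m[0,0])), np.degrees(np.arccos(-m[2,2]))
E
python3 - <<'E'
from h import *
s=ctrl.state(); print(s['time_s'],s['eef_pos'].round(4),yaw(s),s['ft_force'].round(2),s['joint_positions'].round(2))
t=np.array([.5716,-.2416]); print(t-s['eef_pos'][:2], -22.5-yaw(s)[0])
E
```

```text
1.55 [ 0.4581 -0.3129  0.2078] (np.float64(-25.07462189036907), np.float64(0.20166412778503928)) [ 0.53 -1.31  0.24] [-0.7   0.09  1.34 -0.    1.7   1.31]
[0.11349672 0.07130557] 2.5746218903690696
```

Call:
step_arm --pt "0.036 0.022 0 0 0 1.0 100" --pt "0.036 0.022 0 0 0 1.0 100" --pt "0.036 0.022 0 0 0 0.5 100" --pt "0 0 0 0 0 0 100" --pt "0 0 0 0 0 0 100" --pt "0 0 0 0 0 0 100" --pt "0 0 0 0 0 0 100" --pt "0 0 0 0 0 0 100"

```text
time_s: 2.35
eef_pos: [0.5729, -0.2397, 0.2069]
tcp_rot: [0.001, 0.981, -0.192, 0.001]
ft_force: [0.6, -0.6, -1.4]
opening: 0.0856
```

Run:
```python
from h import *
s=ctrl.state(); print(s['time_s'],s['eef_pos'].round(4),yaw(s),s['ft_force'].round(2),s['joint_positions'].round(2))
t=np.array([.5716,-.2416]); print(t-s['eef_pos'][:2], -22.5-yaw(s)[0])
c=ctrl.calibration('wrist'); im,d=ctrl.grab_frame('wrist'); cv2.imwrite('pics/w1.png',im[:,:,::-1])
P=cloud('wrist',d,c); z=P[...,2]
with np.errstate(invalid='ignore'):
  for lo,hi in [(.119,.135),(.083,.135)]:
    m=(np.hypot(P[...,0]-.57,P[...,1]+.24)<.075)&(z>lo)&(z<hi)
    m=cv2.morphologyEx(m.astype(np.uint8),cv2.MORPH_OPEN,np.ones((3,3)))>0
    print(m.sum(),cv2.minAreaRect((P[m][:,:2]*1000).astype(np.float32)),np.median(z[m]))
```

```text
2.35 [ 0.5729 -0.2397  0.2069] (np.float64(-22.16550010297348), np.float64(0.17092375093253587)) [ 0.55 -0.65 -1.38] [-0.49  0.24  1.17 -0.    1.72  1.47]
[-0.00133564 -0.00186513] -0.3344998970265216
2351 ((574.4500122070312, -240.8118896484375), (40.48470687866211, 84.0767822265625), 67.66548156738281) 0.12730829259588972
7621 ((574.1546020507812, -240.592041015625), (80.55535888671875, 97.4835205078125), 67.75358581542969) 0.09186774902934863
```

View pics/w1.png

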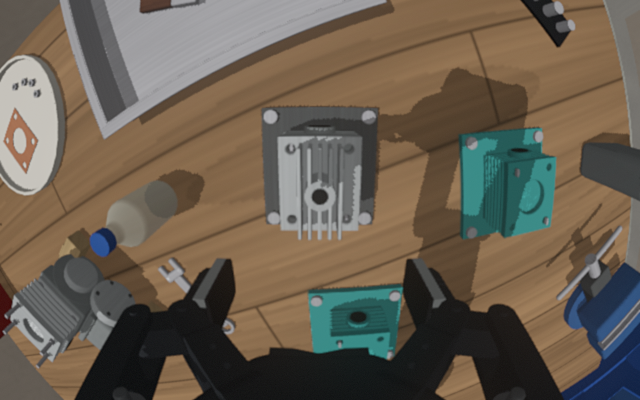

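The wrist view shows the head at (320,180), centred between the open fingers and aligned with them. I'll descend now.

Call:
step_arm --pt "0 -0.001 -0.025 0 0 0 100" --pt "0 0 -0.025 0 0 0 100" --pt "0 0 -0.02 0 0 0 100" --pt "0 0 -0.015 0 0 0 100" --pt "0 0 -0.01 0 0 0 100" --pt "0 0 -0.008 0 0 0 100" --pt "0 0 0 0 0 0 100" --pt "0 0 0 0 0 0 100"

```text
time_s: 3.2
eef_pos: [0.5704, -0.2463, 0.1052]
tcp_rot: [0.003, 0.98, -0.197, 0.005]
ft_force: [0.0, -0.4, -0.4]
opening: 0.0854
```

Run:
```python
from h import *
s=ctrl.state(); print(s['time_s'],s['eef_pos'].round(4),yaw(s),s['ft_force'].round(2))
```

```text
3.2 [ 0.5704 -0.2463  0.1052] (np.float64(-22.68409487531754), np.float64(0.6532199723933151)) [ 0.03 -0.39 -0.43]
```

```bash
cat >> h.py <<'E'
def corr(x,y,z,yw):
    s=ctrl.state(); a=R.from_matrix([[np.cos(yw),np.sin(yw),0],[np.sin(yw),-np.cos(yw),0],[0,0,-1]])
    d=np.array([x,y,z])-s['eef_pos']; r=(a*q(s['tcp_rot']).inv()).as_rotvec(degrees=True)
    print('t',s['time_s'],'pos',s['eef_pos'].round(4),'yaw,tilt',np.round(yaw(s),2),'F',s['ft_force'].round(1),'M',s['wrist_torque'].round(2),'op',round(s['opening'],4)); print('shift',d.round(4),'turn',r.round(2))
E
python3 -c "
from h import *
corr(.573,-.2412,.099,np.radians(-22.4))"
```

```text
t 3.2 pos [ 0.5704 -0.2463  0.1052] yaw,tilt [-22.68   0.65] F [ 0.  -0.4 -0.4] M [ 0.02  0.03 -0.03] op 0.0854
shift [ 0.0026  0.0051 -0.0062] turn [0.44 0.48 0.29]
```

Call:
step_arm --pt "0.003 0.005 -0.003 0.4 0.5 0.3 100" --pt "0 0 -0.003 0 0 0 100" --pt "0 0 0 0 0 0 100" --pt "0 0 0 0 0 0 100" --pt "0 0 0 0 0 0 100" --pt "0 0 0 0 0 0 100" --pt "0 0 0 0 0 0 100" --pt "0 0 0 0 0 0 100"

```text
time_s: 4.0
eef_pos: [0.5756, -0.2416, 0.1023]
tcp_rot: [0.001, 0.981, -0.194, 0.002]
ft_force: [-1.3, 0.6, 0.4]
opening: 0.0854
```

```bash
python3 -c "
from h import *
corr(.573,-.2412,.099,np.radians(-22.4))
for n in ['wrist','side']:
  im,d=ctrl.grab_frame(n); cv2.imwrite(f'pics/{n}2.png',im[:,:,::-1])"
```

```text
t 4.0 pos [ 0.5756 -0.2416  0.1023] yaw,tilt [-22.33   0.3 ] F [-1.3  0.6  0.4] M [-0.01 -0.02 -0.05] op 0.0854
shift [-0.0026  0.0004 -0.0033] turn [ 0.17  0.25 -0.07]
```

View pics/wrist2.png

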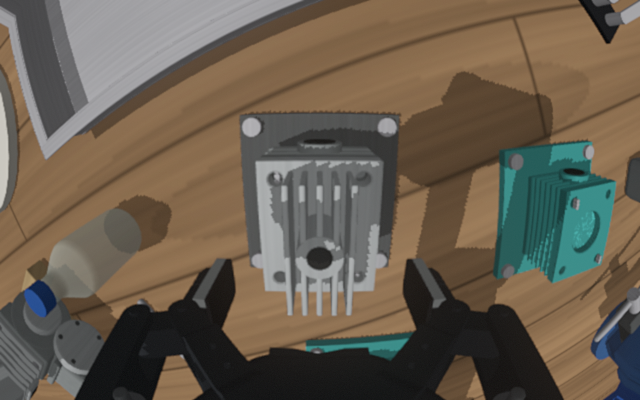

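The fins sit between the open fingers (tips at columns 225 and 415, head centred at 320). Closing now.

Call:
step_arm --pt "-0.002 0 -0.003 0.1 0.2 0 100" --pt "0 0 0 0 0 0 70" --pt "0 0 0 0 0 0 40" --pt "0 0 0 0 0 0 0" --pt "0 0 0 0 0 0 0" --pt "0 0 0 0 0 0 0" --pt "0 0 0 0 0 0 0" --pt "0 0 0 0 0 0 0" --grip_force 80

```text
time_s: 4.9
eef_pos: [0.5733, -0.2416, 0.0988]
tcp_rot: [0.0, 0.981, -0.194, 0.0]
ft_force: [0.3, -0.4, -0.1]
opening: -0.0001
```

```bash
python3 -c "
from h import *
corr(.573,-.2412,.099,np.radians(-22.4))
for n in ['wrist','side']:
  im,d=ctrl.grab_frame(n); cv2.imwrite(f'pics/{n}3.png',im[:,:,::-1])"
```

```text
t 4.9 pos [ 0.5733 -0.2416  0.0988] yaw,tilt [-22.34   0.06] F [ 0.3 -0.4 -0.1] M [ 0.06  0.02 -0.01] op -0.0001
shift [-0.0003  0.0004  0.0002] turn [ 0.06  0.01 -0.06]
```

View pics/wrist3.png

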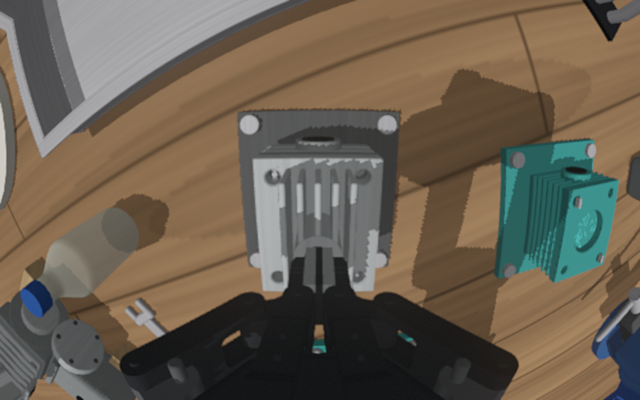

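The fingers shut fully (opening 0) without catching the head. I'll find out where they really are.

```bash
python3 -c "
from h import *
im=cv2.imread('pics/side3.png'); c=im[180:310,280:450]; cv2.imwrite('pics/side3c.png',cv2.resize(c,None,fx=4.5,fy=4.5,interpolation=cv2.INTER_CUBIC))
c=ctrl.calibration('wrist'); print(c); im,d=ctrl.grab_frame('wrist'); P=cloud('wrist',d,c)
for v in range(225,400,12): print(v,[P[v,u].round(3).tolist() for u in (310,320,330)])
print(q(c['orientation']).as_matrix().round(2))
c=ctrl.calibration('top'); im,d=ctrl.grab_frame('top'); cv2.imwrite('pics/top3.png',im[:,:,::-1])
print(ctrl.state()['opening'])
"
```

```text
{'fovy': 65.70646984690485, 'cx': 318.66411191591413, 'cy': 200.9879017621289, 'eye': array([ 0.64981414, -0.27287039,  0.27612273]), 'orientation': array([-0.08946075, -0.54919954,  0.82013543,  0.13324609])}
225 [[0.587, -0.241, 0.11], [0.591, -0.249, 0.126], [0.582, -0.252, 0.108]]
237 [[0.587, -0.242, 0.128], [0.585, -0.247, 0.128], [0.582, -0.252, 0.126]]
249 [[0.586, -0.242, 0.14], [0.584, -0.247, 0.14], [0.582, -0.251, 0.139]]
261 [[0.586, -0.242, 0.151], [0.584, -0.246, 0.151], [0.582, -0.251, 0.151]]
273 [[0.586, -0.243, 0.162], [0.584, -0.246, 0.162], [0.583, -0.251, 0.163]]
285 [[0.585, -0.243, 0.171], [0.585, -0.247, 0.172], [0.582, -0.25, 0.171]]
297 [[0.586, -0.243, 0.181], [0.578, -0.244, 0.171], [0.583, -0.25, 0.18]]
309 [[0.587, -0.244, 0.189], [0.572, -0.242, 0.171], [0.584, -0.25, 0.188]]
321 [[0.584, -0.242, 0.191], [0.566, -0.239, 0.171], [0.585, -0.25, 0.196]]
333 [[0.571, -0.237, 0.183], [0.412, -0.177, 0.0], [0.581, -0.249, 0.197]]
345 [[0.569, -0.236, 0.187], [0.403, -0.173, 0.011], [0.578, -0.247, 0.2]]
357 [[0.586, -0.244, 0.211], [0.584, -0.246, 0.211], [0.583, -0.249, 0.211]]
369 [[0.586, -0.244, 0.216], [0.584, -0.246, 0.215], [0.583, -0.249, 0.216]]
381 [[0.586, -0.244, 0.221], [0.585, -0.246, 0.221], [0.583, -0.249, 0.221]]
393 [[0.585, -0.244, 0.225], [0.584, -0.246, 0.224], [0.584, -0.249, 0.225]]
[[-0.38 -0.88 -0.29]
 [-0.92  0.36  0.12]
 [ 0.    0.32 -0.95]]
-0.0003211789244270488
```

View pics/side3c.png

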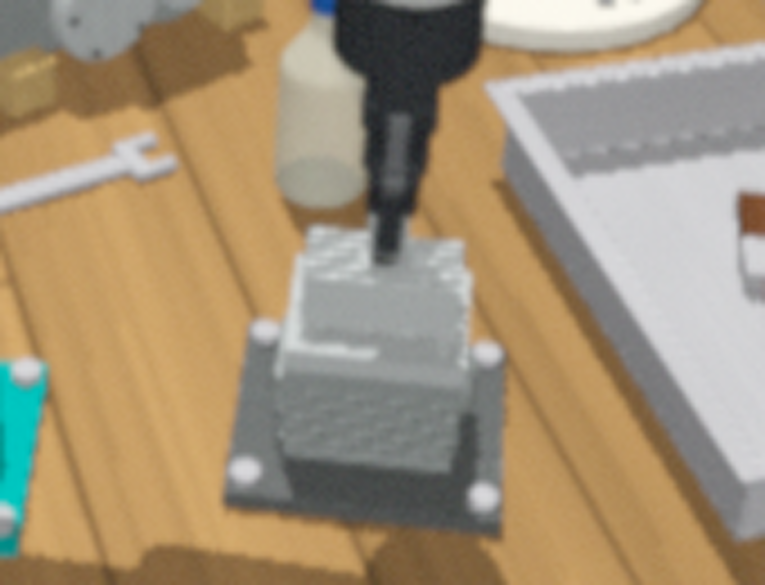

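View pics/top3.png

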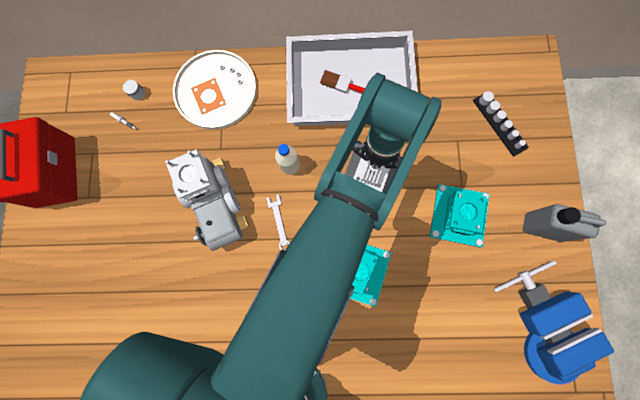

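```bash
python3 -c "
from h import *
P=np.load('wrist0.npz')['P']
for v in range(255,300,5): print(v,[P[v,u].round(3).tolist() for u in (205,215,225,230,408,415,425)])
c=ctrl.calibration('wrist'); Rm=q(c['orientation']).as_matrix(); f=200/np.tan(np.radians(c['fovy'])/2)
def pr(p):
  x=Rm.T@(np.array(p)-c['eye']); t=np.arctan2(np.hypot(x[0],x[1]),x[2]); h=np.hypot(x[0],x[1]); return c['cx']+f*t*x[0]/h, c['cy']+f*t*x[1]/h
print(pr([.5733,-.2416,.0988]),pr([.5733,-.2416,.128]),pr([.585,-.246,.0988]))
"; python3 -c "
import cv2; im=cv2.imread('pics/wrist3.png'); cv2.imwrite('pics/w3c.png',cv2.resize(im[140:330,220:420],None,fx=3.9,fy=3.1,interpolation=cv2.INTER_CUBIC))"
```

```text
255 [[-0.027, -0.406, -0.001], [-0.021, -0.421, 0.001], [-0.017, -0.435, 0.0], [-0.015, -0.443, 0.0], [0.113, -0.617, 0.151], [0.114, -0.624, 0.149], [0.116, -0.632, 0.15]]
260 [[-0.035, -0.406, -0.0], [0.133, -0.483, 0.25], [0.135, -0.488, 0.251], [0.133, -0.49, 0.247], [0.155, -0.573, 0.249], [0.156, -0.575, 0.251], [0.111, -0.634, 0.15]]
265 [[-0.044, -0.407, -0.0], [0.134, -0.485, 0.256], [0.136, -0.49, 0.256], [0.131, -0.491, 0.248], [0.153, -0.573, 0.25], [0.156, -0.574, 0.256], [0.157, -0.579, 0.256]]
270 [[0.129, -0.48, 0.254], [0.134, -0.486, 0.26], [0.133, -0.49, 0.256], [0.13, -0.491, 0.25], [0.15, -0.574, 0.25], [0.156, -0.573, 0.26], [0.157, -0.577, 0.26]]
275 [[0.128, -0.481, 0.258], [0.135, -0.487, 0.264], [0.131, -0.491, 0.257], [0.127, -0.492, 0.25], [0.148, -0.575, 0.251], [0.154, -0.573, 0.261], [0.157, -0.576, 0.265]]
280 [[0.133, -0.484, 0.268], [0.134, -0.488, 0.268], [0.13, -0.491, 0.259], [0.126, -0.492, 0.253], [0.147, -0.575, 0.253], [0.152, -0.574, 0.262], [0.157, -0.574, 0.269]]
285 [[0.134, -0.486, 0.273], [0.134, -0.489, 0.271], [0.128, -0.492, 0.261], [0.123, -0.493, 0.253], [0.144, -0.575, 0.254], [0.15, -0.575, 0.262], [0.156, -0.574, 0.272]]
290 [[0.134, -0.486, 0.275], [0.134, -0.49, 0.273], [0.126, -0.492, 0.262], [0.121, -0.493, 0.255], [0.142, -0.576, 0.255], [0.149, -0.574, 0.266], [0.156, -0.573, 0.276]]
295 [[0.134, -0.488, 0.279], [0.131, -0.491, 0.274], [0.123, -0.492, 0.262], [0.119, -0.494, 0.256], [0.14, -0.577, 0.256], [0.147, -0.575, 0.266], [0.153, -0.574, 0.276]]
(np.float64(318.89836338583757), np.float64(236.22849695833992)) (np.float64(318.95565954134287), np.float64(258.7772125733214)) (np.float64(318.27625930493696), np.float64(217.82435013836886))
```

View pics/w3c.png

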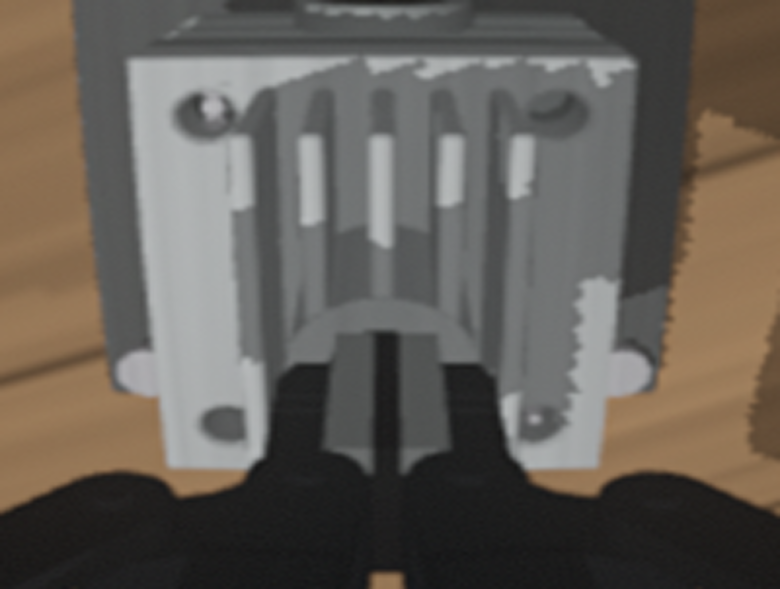

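The depth image puts the shut fingertips at about z=0.128, just above the fin tops. The reported TCP says 0.099, so the real tips are about 29 mm higher than that, while x and y agree. I'll open and go about 29 mm lower, watching the force.

Call:
step_arm --pt "0 0 0.005 0 0 0 100" --pt "0 0 0 0 0 0 100" --pt "0 0 0 0 0 0 100" --pt "0 0 0 0 0 0 100" --pt "0 0 0 0 0 0 100" --pt "0 0 0 0 0 0 100" --pt "0 0 0 0 0 0 100" --pt "0 0 0 0 0 0 100"

```text
time_s: 5.9
eef_pos: [0.5733, -0.2416, 0.1044]
tcp_rot: [0.0, 0.981, -0.194, 0.0]
ft_force: [0.1, -0.5, -0.3]
opening: 0.0855
```

Call:
step_arm --pt "0 0 -0.008 0 0 0 100" --pt "0 0 -0.008 0 0 0 100" --pt "0 0 -0.008 0 0 0 100" --pt "0 0 -0.005 0 0 0 100" --pt "0 0 0 0 0 0 100" --pt "0 0 0 0 0 0 100" --pt "0 0 0 0 0 0 100" --pt "0 0 0 0 0 0 100"

```text
time_s: 6.7
eef_pos: [0.5725, -0.2412, 0.0713]
tcp_rot: [0.0, 0.981, -0.194, -0.001]
ft_force: [0.1, 0.5, 0.6]
opening: 0.0852
```

```bash
python3 -c "
from h import *
corr(.573,-.2412,.071,np.radians(-22.4))
c=ctrl.calibration('wrist'); im,d=ctrl.grab_frame('wrist'); cv2.imwrite('pics/w4.png',im[:,:,::-1]); P=cloud('wrist',d,c)
for v in range(255,280,5): print(v,[P[v,u].round(3).tolist() for u in (215,225,230,408,415)])
im,d=ctrl.grab_frame('side'); cv2.imwrite('pics/s4.png',cv2.resize(im[180:310,280:450],None,fx=4.5,fy=4.5)[:,:,::-1])
"
```

```text
t 6.7 pos [ 0.5725 -0.2412  0.0713] yaw,tilt [-22.34   0.11] F [0.1 0.5 0.6] M [0.04 0.04 0.04] op 0.0852
shift [ 0.0005 -0.     -0.0003] turn [-0.01 -0.11 -0.06]
255 [[0.56, -0.13, 0.001], [0.556, -0.139, 0.0], [0.555, -0.144, 0.001], [0.491, -0.298, 0.0], [0.488, -0.304, -0.0]]
260 [[0.602, -0.2, 0.125], [0.601, -0.205, 0.125], [0.598, -0.205, 0.121], [0.566, -0.285, 0.122], [0.566, -0.288, 0.125]]
265 [[0.601, -0.2, 0.128], [0.6, -0.206, 0.13], [0.596, -0.204, 0.122], [0.564, -0.284, 0.123], [0.568, -0.286, 0.13]]
270 [[0.601, -0.202, 0.133], [0.599, -0.206, 0.131], [0.595, -0.204, 0.125], [0.562, -0.283, 0.125], [0.567, -0.285, 0.134]]
275 [[0.601, -0.204, 0.139], [0.596, -0.204, 0.132], [0.593, -0.204, 0.127], [0.56, -0.282, 0.125], [0.567, -0.284, 0.137]]
```

View pics/w4.png

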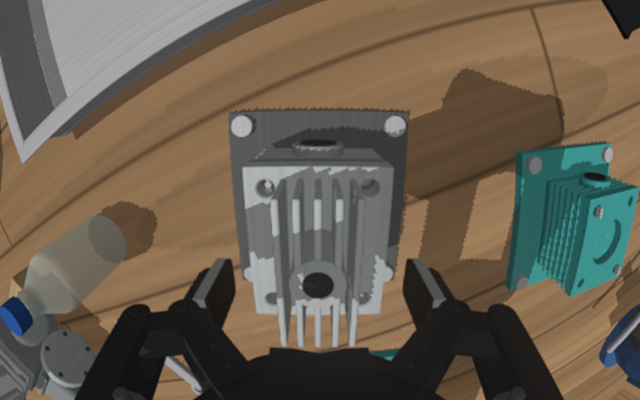

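View pics/s4.png

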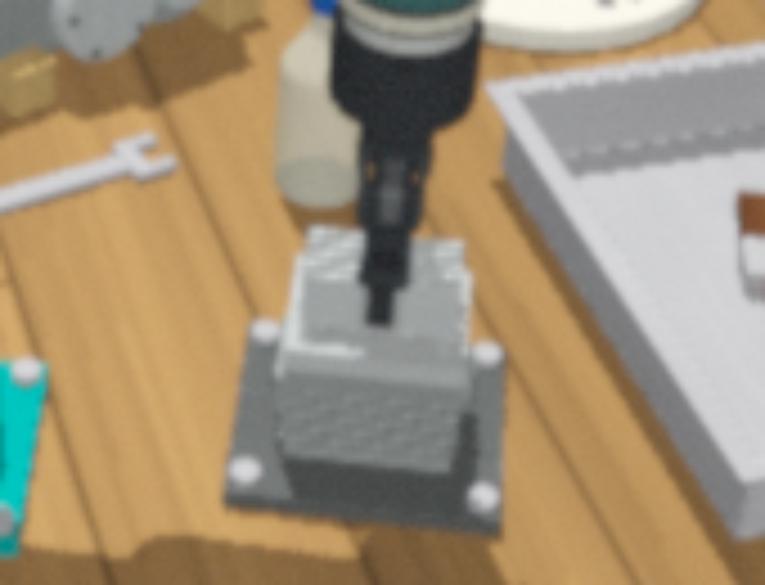

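The open tips sit at z≈0.121, 50 mm above the reported TCP, and straddle the fins. I'll go 8 mm lower and close.

Call:
step_arm --pt "0.0005 0 -0.005 0 0 0 100" --pt "0 0 -0.003 0 0 0 100" --pt "0 0 0 0 0 0 60" --pt "0 0 0 0 0 0 40" --pt "0 0 0 0 0 0 20" --pt "0 0 0 0 0 0 0" --pt "0 0 0 0 0 0 0" --pt "0 0 0 0 0 0 0" --grip_force 80

```text
time_s: 7.6
eef_pos: [0.5738, -0.2408, 0.0642]
tcp_rot: [-0.0, 0.981, -0.193, 0.0]
ft_force: [0.1, -0.7, 0.4]
opening: 0.0386
```

```bash
python3 -c "
from h import *
corr(.573,-.2412,.063,np.radians(-22.4))
c=ctrl.calibration('wrist'); im,d=ctrl.grab_frame('wrist'); cv2.imwrite('pics/w5.png',im[:,:,::-1])
"
```

```text
t 7.6 pos [ 0.5738 -0.2408  0.0642] yaw,tilt [-2.229e+01  1.000e-02] F [ 0.1 -0.7  0.4] M [0.03 0.04 0.07] op 0.0386
shift [-0.0008 -0.0004 -0.0012] turn [-0.01  0.01 -0.11]
```

View pics/w5.png

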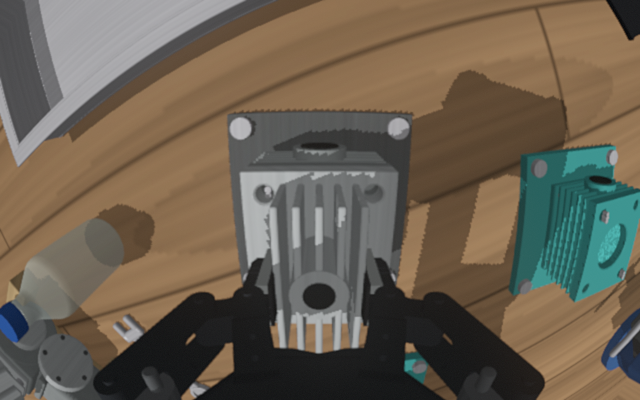

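The head is gripped at a 39 mm opening, with the pads on both outer fins. Now a straight pull upward.

Call:
step_arm --pt "0 0 0.006 0 0 0 0" --pt "0 0 0.01 0 0 0 0" --pt "0 0 0.01 0 0 0 0" --pt "0 0 0.01 0 0 0 0" --pt "0 0 0.01 0 0 0 0" --pt "0 0 0.01 0 0 0 0" --pt "0 0 0 0 0 0 0" --pt "0 0 0 0 0 0 0" --grip_force 100

```text
time_s: 8.45
eef_pos: [0.5708, -0.24, 0.1188]
tcp_rot: [-0.001, 0.981, -0.194, -0.004]
ft_force: [0.5, 0.3, -6.6]
opening: 0.0384
```

```bash
python3 -c "
from h import *
corr(.5738,-.2408,.12,np.radians(-22.4))
c=ctrl.calibration('wrist'); im,d=ctrl.grab_frame('wrist'); cv2.imwrite('pics/w6.png',im[:,:,::-1])
im,d=ctrl.grab_frame('side'); cv2.imwrite('pics/s6.png',cv2.resize(im[180:310,280:450],None,fx=4.5,fy=4.5)[:,:,::-1])
"
```

```text
t 8.45 pos [ 0.5708 -0.24    0.1188] yaw,tilt [-22.35   0.49] F [ 0.5  0.3 -6.6] M [-0.01 -0.01  0.02] op 0.0384
shift [ 0.003  -0.0008  0.0012] turn [-0.2  -0.45 -0.05]
```

View pics/w6.png

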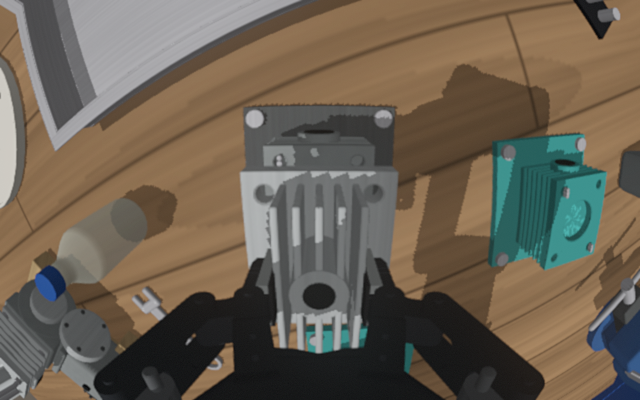

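View pics/s6.png

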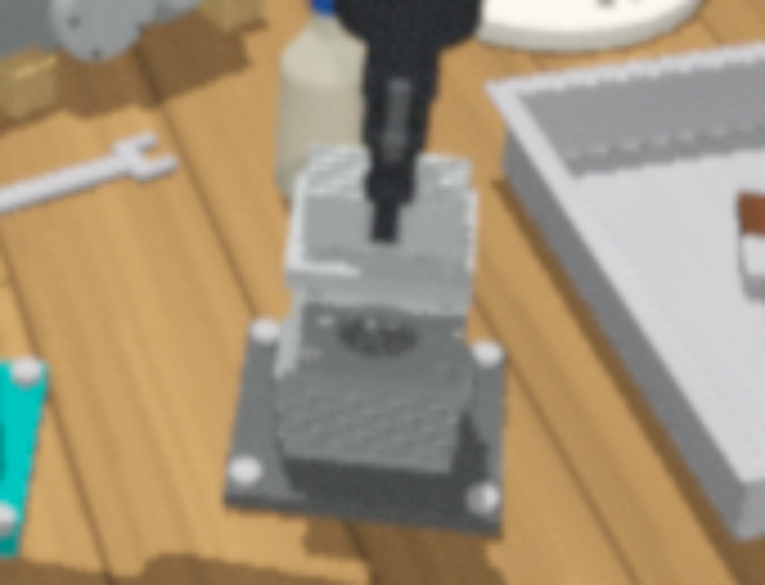

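The head is off the dowels and did not slip in the grip. Next I'll raise it and start the carry.

Call:
step_arm --pt "0 0 0.03 0 0 0 0" --pt "0 0 0.04 0 0 0 0" --pt "0 0 0.04 0 0 0 0" --pt "0 0 0.03 0 0 0 0" --pt "0 0.015 0.01 0 0 2 0" --pt "0 0.03 0 0 0 3 0" --pt "0 0.035 0 0 0 4 0" --pt "0 0.035 0 0 0 4 0"

```text
time_s: 9.35
eef_pos: [0.5653, -0.1216, 0.2629]
tcp_rot: [-0.002, 0.997, -0.079, -0.013]
ft_force: [0.5, 0.1, -5.5]
opening: 0.0387
```

```bash
python3 -c "
from h import *
corr(.556,.2145,.26,np.radians(22.3))"
```

```text
t 9.35 pos [ 0.5653 -0.1216  0.2629] yaw,tilt [-9.07  1.52] F [ 0.5  0.1 -5.5] M [ 0.03 -0.12 -0.04] op 0.0387
shift [-0.0093  0.3361 -0.0029] turn [ 0.07 -1.54 31.37]
```

Call:
step_arm --pt "0 0.035 0.002 0 -0.5 3.5 0" --pt "0 0.035 0.002 0 -0.5 3.5 0" --pt "0 0.035 0.002 0 -0.5 3.5 0" --pt "0 0.035 0 0 0 3.5 0" --pt "0 0.035 0 0 0 3.5 0" --pt "0 0.03 0 0 0 3 0" --pt "0 0.02 0 0 0 2 0" --pt "0 0 0 0 0 0 0"

```text
time_s: 10.15
eef_pos: [0.5549, 0.1265, 0.2542]
tcp_rot: [-0.006, 0.99, 0.137, -0.012]
ft_force: [0.2, -0.8, -4.9]
opening: 0.0385
```

```bash
python3 -c "
from h import *
corr(.556,.2145,.26,np.radians(22.3))"
```

```text
t 10.15 pos [0.5549 0.1265 0.2542] yaw,tilt [15.8   1.58] F [ 0.2 -0.8 -4.9] M [-0.05  0.    0.  ] op 0.0385
shift [0.0011 0.088  0.0058] turn [-0.42 -1.52  6.51]
```

Call:
step_arm --pt "0 0.025 0.004 -0.1 -0.4 2 0" --pt "0 0.025 0.003 -0.1 -0.4 2 0" --pt "0 0.02 0.002 -0.1 -0.4 1.5 0" --pt "0 0.008 0 -0.1 -0.3 0.5 0" --pt "0 0 0 0 0 0 0" --pt "0 0 0 0 0 0 0" --pt "0 0 0 0 0 0 0" --pt "0 0 0 0 0 0 0"

```text
time_s: 10.95
eef_pos: [0.5498, 0.2046, 0.2539]
tcp_rot: [0.002, 0.982, 0.191, -0.008]
ft_force: [0.1, -0.2, -6.0]
opening: 0.0384
```

Run:
```python
from h import *
corr(.556,.2145,.26,np.radians(22.3))
for n in ['wrist','top','side']:
    c=ctrl.calibration(n); im,d=ctrl.grab_frame(n); cv2.imwrite(f'pics/{n}7.png',im[:,:,::-1]); np.savez(f'{n}7.npz',im=im,d=d,P=cloud(n,d,c))
    P=cloud(n,d,c); z=P[...,2]
    with np.errstate(invalid='ignore'):
      near=np.hypot(P[...,0]-.556,P[...,1]-.2145)<.08
      for lo,hi in [(.27,.29),(.306,.325),(.255,.325),(.165,.18),(.19,.21)]:
        m=near&(z>lo)&(z<hi)
        if m.sum()>5: print(n,lo,m.sum(),cv2.minAreaRect((P[m][:,:2]*1000).astype(np.float32)),np.median(z[m]))
```

```text
t 10.95 pos [0.5498 0.2046 0.2539] yaw,tilt [22.03  1.  ] F [ 0.1 -0.2 -6. ] M [ 0.01 -0.05  0.02] op 0.0384
shift [0.0062 0.0099 0.0061] turn [ 0.43 -0.9   0.26]
wrist 0.27 9584 ((550.3008422851562, 204.22215270996094), (97.76286315917969, 80.96092987060547), 22.000776290893555) 0.28115040546118336
wrist 0.306 9828 ((551.9644165039062, 204.89303588867188), (83.91490173339844, 66.29147338867188), 22.743907928466797) 0.31729639182494596
wrist 0.255 22264 ((550.3008422851562, 204.22215270996094), (97.76286315917969, 80.96092987060547), 22.000776290893555) 0.2989318699798916
wrist 0.165 3275 ((575.554931640625, 222.71836853027344), (58.68144607543945, 80.61631774902344), 22.748380661010742) 0.17333272695151047
wrist 0.19 172 ((591.0411376953125, 229.17709350585938), (7.308262348175049, 61.19839859008789), 22.825254440307617) 0.20289529439615328
top 0.27 622 ((548.0455322265625, 202.71844482421875), (95.90757751464844, 80.88314056396484), 21.97490119934082) 0.2816334323105742
top 0.306 481 ((542.2012329101562, 197.4814453125), (72.88352966308594, 65.08431243896484), 43.33845138549805) 0.
[... 398 characters left out ...]
4) 0.20175911446397327
side 0.27 383 ((549.5079345703125, 201.52420043945312), (104.15953063964844, 83.84955596923828), 20.711387634277344) 0.28068827077487324
side 0.306 248 ((550.0401611328125, 199.76206970214844), (86.68214416503906, 63.90627670288086), 24.59587860107422) 0.31610887979286023
side 0.255 823 ((549.4275512695312, 201.7367706298828), (104.15953063964844, 84.30404663085938), 20.711387634277344) 0.2905693762746576
side 0.165 431 ((556.7615966796875, 213.64181518554688), (102.14250183105469, 89.55821990966797), 22.667438507080078) 0.172567146571159
side 0.19 41 ((557.1771240234375, 213.73745727539062), (82.02176666259766, 66.109619140625), 22.281435012817383) 0.19814831085515605
```

View pics/wrist7.png

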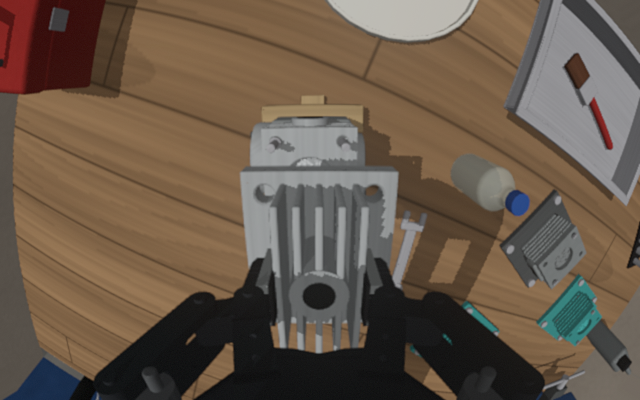

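View pics/side7.png

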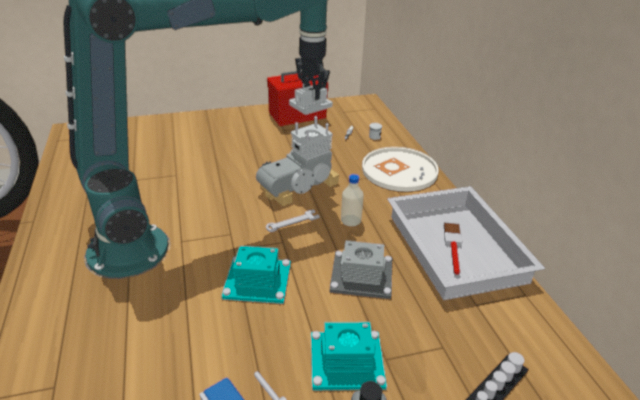

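The head is held level 64 mm above the studs, with its underside at z≈0.267. It needs about (+6.5, +11) mm and a small level and yaw correction.

Call:
step_arm --pt "0.003 0.005 0 0.2 -0.4 0.3 0" --pt "0.003 0.005 0 0.2 -0.4 0.2 0" --pt "0 0 0 0 0 0 0" --pt "0 0 0 0 0 0 0" --pt "0 0 0 0 0 0 0" --pt "0 0 0 0 0 0 0" --pt "0 0 0 0 0 0 0" --pt "0 0 0 0 0 0 0"

```text
time_s: 11.9
eef_pos: [0.5567, 0.2154, 0.2545]
tcp_rot: [-0.0, 0.981, 0.196, 0.0]
ft_force: [0.1, -0.2, -5.6]
opening: 0.0384
```

```bash
cat > meas.py <<'E'
from h import *
s=ctrl.state(); zt=s['eef_pos'][2]
corr(.5565,.215,.206,np.radians(22.5))
c=ctrl.calibration('wrist'); im,d=ctrl.grab_frame('wrist'); cv2.imwrite('pics/wm.png',im[:,:,::-1]); P=cloud('wrist',d,c); z=P[...,2]
def rc(m): (c,sz,a)=cv2.minAreaRect((P[m][:,:2]*1000).astype(np.float32)); return np.round(c,1),np.round(sz,1),round(a,1),np.median(z[m]).round(4),m.sum()
with np.errstate(invalid='ignore'):
    near=np.hypot(P[...,0]-.556,P[...,1]-.2145)<.08
    m=near&(abs(z-(zt+.0275))<.008); r=rc(m); print('head',r, 'underside above tips',r[3]-.014-.203)
    A=np.c_[P[m][:,:2],np.ones(m.sum())]
    for lo,hi in [(.165,.18),(.185,.205)]:
        m=near&(z>lo)&(z<min(hi,zt+.009))
        if m.sum()>5: r=rc(m); print(lo,r, 'ctr est', (r[0]-36*np.array([np.cos(.393),np.sin(.393)])).round(1))
E
python3 meas.py; cp pics/wm.png pics/w8.png
```

```text
t 11.9 pos [0.5567 0.2154 0.2545] yaw,tilt [22.56  0.04] F [ 0.1 -0.2 -5.6] M [0.01 0.04 0.03] op 0.0384
shift [-0.0002 -0.0004 -0.0485] turn [-0.03  0.02 -0.06]
head (array([556.9, 214.8]), array([97.6, 80.5]), 22.4, np.float64(0.2822), np.int64(9244)) underside above tips 0.06519999999999998
0.165 (array([582. , 225.3]), array([45.8, 80.8]), 23.4, np.float64(0.1733), np.int64(2095)) ctr est [548.7 211.5]
0.185 (array([591.7, 229.6]), array([ 5.4, 62.1]), 22.2, np.float64(0.2025), np.int64(173)) ctr est [558.4 215.8]
```

The head is aligned with the studs to about 1 mm. I'll descend slowly in stages.

Call:
step_arm --pt "0 0 -0.006 0 0 0 0" --pt "0 0 -0.008 0 0 0 0" --pt "0 0 -0.008 0 0 0 0" --pt "0 0 -0.006 0 0 0 0" --pt "0 0 -0.004 0 0 0 0" --pt "0 0 0 0 0 0 0" --pt "0 0 0 0 0 0 0" --pt "0 0 0 0 0 0 0"

```text
time_s: 12.75
eef_pos: [0.5559, 0.215, 0.218]
tcp_rot: [-0.0, 0.981, 0.195, -0.001]
ft_force: [0.1, -0.2, -4.8]
opening: 0.0386
```

```bash
python3 meas.py
```

```text
t 12.75 pos [0.5559 0.215  0.218 ] yaw,tilt [22.54  0.14] F [ 0.1 -0.2 -4.8] M [ 0.01  0.   -0.01] op 0.0386
shift [ 0.0006 -0.     -0.012 ] turn [ 0.02 -0.14 -0.04]
head (array([556.2, 214.4]), array([97.4, 81. ]), 22.5, np.float64(0.2456), np.int64(9239)) underside above tips 0.028599999999999987
0.165 (array([585.4, 227. ]), array([37. , 80.1]), 22.4, np.float64(0.1733), np.int64(2202)) ctr est [552.1 213.2]
0.185 (array([593.3, 230.2]), array([ 2.1, 60.7]), 22.4, np.float64(0.1897), np.int64(43)) ctr est [560.  216.4]
```

Call:
step_arm --pt "0.001 0.0005 -0.004 0 0 0 0" --pt "0 0 -0.004 0 0 0 0" --pt "0 0 -0.002 0 0 0 0" --pt "0 0 0 0 0 0 0" --pt "0 0 0 0 0 0 0" --pt "0 0 0 0 0 0 0" --pt "0 0 0 0 0 0 0" --pt "0 0 0 0 0 0 0"

```text
time_s: 13.6
eef_pos: [0.5576, 0.2158, 0.2083]
tcp_rot: [-0.0, 0.981, 0.195, -0.0]
ft_force: [0.0, 0.0, -5.3]
opening: 0.0386
```

```bash
python3 meas.py; cp pics/wm.png pics/w9.png
python3 - <<'E'
from h import *
for n in ['side','top']:
    c=ctrl.calibration(n); im,d=ctrl.grab_frame(n); P=cloud(n,d,c); z=P[...,2]
    x,y=(312,125) if n=='side' else (200,175)
    cv2.imwrite(f'pics/{n}9.png',cv2.resize(im[y-65:y+65,x-85:x+85],None,fx=4.5,fy=4.5,interpolation=cv2.INTER_CUBIC)[:,:,::-1])
    for l in ['bottle_mid','spanner_grip']:
        for r in ctrl.cut_out(n,l)[:1]: print(n,l,r['p'],r['xy'],np.nanmedian(P[r['mask']],0).round(3))
    with np.errstate(invalid='ignore'):
      m=(np.hypot(P[...,0]-.556,P[...,1]-.2145)<.08)&(z>.226)&(z<.245); print(n,cv2.minAreaRect((P[m][:,:2]*1000).astype(np.float32)),m.sum())
E
```

```text
t 13.6 pos [0.5576 0.2158 0.2083] yaw,tilt [2.255e+01 2.000e-02] F [ 0.   0.  -5.3] M [ 0.05 -0.05  0.01] op 0.0386
shift [-0.0011 -0.0008 -0.0023] turn [-0.02 -0.01 -0.05]
head (array([557.7, 214.9]), array([97.6, 81.2]), 22.4, np.float64(0.2361), np.int64(9236)) underside above tips 0.019099999999999978
0.165 (array([587.7, 227.8]), array([31.9, 80.3]), 22.5, np.float64(0.1732), np.int64(1825)) ctr est [554.4 214. ]
side bottle_mid 0.78 [355.1, 204.1] [ 0.61  -0.034  0.075]
side spanner_grip 0.78 [290.7, 220.8] [0.456 0.014 0.006]
side ((557.5582275390625, 210.97891235351562), (102.76918029785156, 86.28520965576172), 19.30478286743164) 338
top bottle_mid 0.93 [286.5, 160.2] [ 0.604 -0.021  0.101]
top spanner_grip 0.7 [280.5, 224.8] [0.45  0.014 0.007]
top ((551.9605102539062, 212.49993896484375), (89.2859878540039, 81.07156372070312), 22.705432891845703) 518
```

View pics/side9.png

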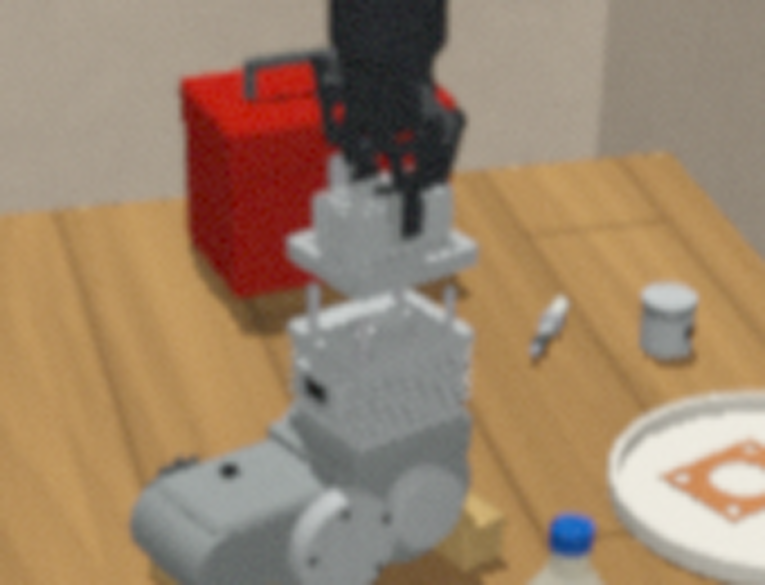

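View pics/w9.png

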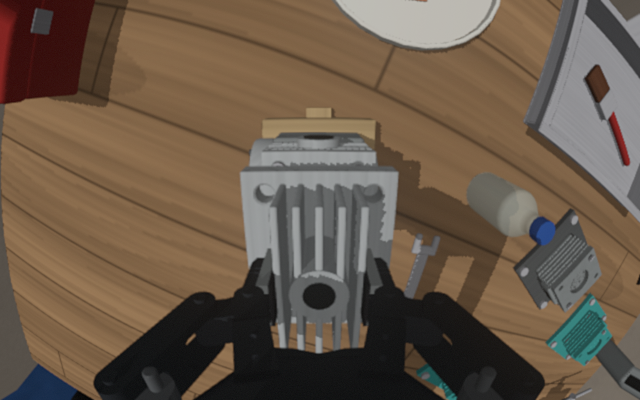

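The side view shows the head level above the four stud tips with a clear gap. It measures 19 mm above the tips and about 1 mm off centre. The bottle and spanner have not moved. Handing in.

```bash
python3 -c "
from h import *
s=ctrl.state(); print(abs(s['joint_vel']).max(), s['time_s'], s['eef_pos'], s['opening']); print(ctrl.finish_job())"
```

```text
0.0013892510028779691 13.95 [0.55752043 0.21579883 0.2082102 ] 0.038512769327505456
the job is handed in; nothing more can be done
None
```

I pulled the head straight up off the dowels, carried it over the clutter, and handed the job in at about 14 s with the head still gripped above the engine's studs. The hand-in gives no verdict, so this rests on my own checks.

**Last checks before handing in:**
- **Height:** the underside was about 19 mm above the stud tips.
- **Position:** the centre was within about 1–2 mm of the middle of the studs.
- **Alignment:** the long side was at 22.4–22.6°, against 22.3–22.5° for the barrel. The tool was tilted 0.02°.
- **Grip:** the opening was steady at 38.5 mm, the force reading showed only the head's weight, and the arm was still.
- **Engine:** no contact force showed in any reading I took above it.
- **Bystanders:** the bottle measured where it started. The spanner's detected middle differed by about 11 mm along its length in the side view. I put that down to noise, since the arm was never near it.

**What went wrong or disagreed:**
- **First grasp:** it closed on nothing, just above the fins. The real fingertips sit about 29 mm higher than the reported TCP, so I measured this from the depth image, went lower and gripped on the second try.
- **Final centring:** the outside cameras' view of the head was partly hidden by the arm, so their estimates were up to about 6 mm off. I relied on the wrist camera and the tool position, which agreed to about 1 mm. The wrist camera's estimate of the stud centre varied by a few millimetres as the head came down, because the head hid most of the studs. I therefore took the stud centre mainly from the first, unobstructed top view.

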